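# Draw and hold the hand vacuum on a watch case seal tester

### The job

Seal-test the watch case: gently press the black button on the spindle down until the sprung foot rests on the watch glass and is pushed in by about half of its spring travel, and let the button go. Then grip the black knob of the pump's piston rod, draw the rod straight up out of its snug bore, without wrenching it sideways, until the underside of the knob is level with the top of the index post beside the pump. Finish while still holding the rod there, partway out, with the foot still on the watch and the other things on the bench left where they are.

Things in the scene. Friction and masses are not known exactly. Their poses are not given: they have to be found in the camera images.
- tester: Fixed grey seal tester; origin under the centre of its base (150 x 330 x 18 mm), z up, y along its length. At y +85: watch nest under a vertical spindle, in a bridge at heights 118-140 mm (34 mm wide, y +71 to +163) on a column at y +145 (top 148 mm). At y -85: pump, an upright 52 x 52 mm aluminium block, top at 98 mm, holding the piston rod. At y -140: index post.
- spindle (a joint): Slide of the spindle through the bridge, in m: 0 fully up, growing as it goes straight down, at most 0.060. Rubs with about 5 N and stays where it is left, so it is simply pushed down from above by its button (about 5 to 8 N); starts 0 to 12 mm down.
- button_top (a point): Centre of the flat top of the spindle's black round button, 34 mm in diameter and 9 mm thick, at height 222 mm when the spindle is fully up; it moves with the spindle.
- foot (a joint): How far the sprung foot is pushed up into the spindle, in m: 0 free, 0.008 fully in; spring 0.5 N per mm. About 0.004 is wanted here.
- foot_tip (a point): Centre of the underside of the small white foot (14 mm disc) on the lower end of the spindle; at height 95 mm when the spindle is fully up and the foot free, and goes down with the spindle until it meets the watch.
- nest: Fixed round aluminium nest with a rubber top, 54 mm in diameter, that the watch lies on; origin on its axis, 30 mm below its top. Its height differs from one setting to the next (top 34 to 48 mm above the bench).
- watch: The watch head under test, without strap: steel case 41 mm in diameter, black dial, 12.5 mm thick over the glass, lying loose face up on the nest; origin at the centre of its underside.
- glass_top (a point): Centre of the top of that watch's glass.
- rod: Piston rod, loose in the pump's bore: steel, 16 mm diameter, 0.15 to 0.3 kg; origin at its lower end, z up along it. Its black round knob, 28 mm diameter and 24 mm tall, spans 92 to 116 mm from the origin. At the start the lower end rests on the bore's floor, 28 mm above the bench, and 22 mm of bare rod show between pump block and knob. Let go, it falls back in.
- knob_under (a point): Centre of the flat underside of the rod's knob, on the rod's axis.
- bore_mouth (a point): Centre of the mouth of the pump's bore in the block's top face; bore vertical, 17.6 mm in diameter, 70 mm deep. A grip more than about 3 mm off this axis wrenches the rod against the bore.
- index: Fixed index post: 8 mm steel rod with a square 18 mm flag on top, 55 mm from the bore's axis, on the side away from the watch; origin 140 mm below its top. Set at varying height: top 28 to 48 mm above the knob's underside at the start. A gripper opened to about 50 mm and closing along the tester's x passes it freely.
- index_top (a point): Centre of the flat top of the index post: the level to which the knob's underside is drawn.
- case_back: Bystander: loose steel case back, disc 36 mm in diameter, 5.5 mm thick, lying on the tester's base between nest and pump.
- loupe: Bystander: black eye loupe, 34 mm in diameter, 30 mm tall, on the bench close behind the tester.
- spare_watch: Bystander: a brass watch head with pale dial, 38 mm in diameter, lying on the bench close in front of the tester.
- screwdriver: Bystander: small screwdriver, 120 mm long, lying on the bench.
- oil_jar: Bystander: closed jar, 40 mm in diameter, 45 mm tall, on the bench.
There are look-alikes about, which are no part of the job. Leave any yellow look-alike of the rod alone.

How it is judged:
By the outcome, as a careful person would: the job done as asked, in the order asked, and still so for the second after the job is handed in, while the arm keeps its last pose, push and grip.
It also fails if it takes over 43 s, if anything falls off the work surface, if the arm or the gripper's body presses on something with over 40 N, if the wrist force passes 120 N, or if a joint passes its speed limit or range.

### The arm

A 6-joint arm with a two-finger parallel gripper is mounted at the origin on the work surface. World frame = base frame: x ahead of the robot, y to its left, z up, the work surface at z = 0. Lengths are in mm, angles in degrees, forces in N, time in s.
With the tool pointing down it reaches from about 350 to 850 mm from the base axis. Payload 8.1 kg.
Tool frame: the origin (TCP) lies at the very end of the fingers, on their centre line; the grasp point (between the pads) lies 19 mm behind it (r.grip_depth is the distance from the TCP to the grasp point, in mm); y points along the fingers, z is the direction in which the jaws open and shut, and the axes are right-handed (so a half turn about y gives the same grasp; the last joint's range is limited). The gripper opens to 85 mm and grips with 20 to 120 N. Pads are 22 mm wide; open, the fingers measure 114 mm over their backs; the gripper's body (76 mm by 85 mm) begins 54 mm behind the grasp point. The pads swing forward as they close: fully open they stand 13 mm farther back than shut.
Start: joints at [65.753, 7.471, 85.268, -0, 87.261, -4.893], TCP at [198.826, 566.104, 231.292] pointing down, gripper open.
Joint ranges: [-169.43, 169.43], [-51.17, 129.36], [1.28, 143.12], [-76.62, 256.62], [0, 156.53], [-152.29, 152.29]. Speed limits (degrees/s): [136.94, 136.94, 159.86, 180, 180, 180].

### API

Orientations are given as [roll, pitch, yaw] about the fixed x, y, z axes, in that order (R = Rz(yaw) Ry(pitch) Rx(roll)).
In Python, from bench import readout, eyes, r gives the robot as it stands. The module is installed in compiled form; this text tells all that it offers.
- The arm moves only by the tool move_arm, never from a script. Its argument "motion" is text: rows parted by semicolons, each of 6 numbers parted by spaces: the shift along the world's x, y, z in cm, then the turn, a rotation vector about the world's x, y, z in degrees. A call has 1 to 10 rows; each row is the pose to reach, as a shift and turn from the pose commanded when the call began; what a row does not reach only later rows make up. A row lasts 1/12 s, in which the tool goes at most 41.7 mm and 7.16 degrees, less where a joint would pass 70% of its speed; a pose out of reach is approached as far as the arm can. A call with a gripper value outside its range is refused whole. "fingers" is the finger opening in cm, from 0 to 8.54, set as the call begins (left out, the last holds). The fingers move at their own pace and stop on an object; "squeeze" is the grip in N (left out, the last holds). Time passes only in rows, so rows that repeat a pose let the fingers close. It gives the time, the measured TCP pose, the force and the opening at its end, in the units of the state.
- readout.sense(): the state, without advancing time (a new reading comes with each control period).
- eyes.snapshot(name): name is "side" or "top" or "wrist"; returns a dict with "image" (384x512x3 uint8, blue, green, red), "fx", "fy", "cx", "cy" (pixels), "world_to_cam" (4x4, takes a point from world to camera coordinates). Camera axes: x right, y down, z forward; pixel columns grow to the right and rows downward; lengths in mm; the calibration is good to about 2 mm. The wrist camera is an equidistant fisheye: a pixel r from the principal point sees the ray r / f radians off the axis. A picture is of the moment at which its call begins. There is no depth.
- r.hand_in(): hands the job in, once; it reports no verdict.
The state is a dict: "time": time; "joint_pos": joint angles; "qd": joint speeds; "joint_efforts": joint torques, N m; "tool_pos": TCP position; "tcp_rot": TCP orientation; "ft_force": force on the tool from outside, world axes, zero at the start; "wrist_torque": the same for the moment, N m; "finger_gap": finger opening in mm.
Only numpy, scipy, OpenCV 4.12 (cv2) and the standard library are available. Lean on these libraries where they do the work, as an engineer would, in place of code of your own. Each camera call takes 0.05 s, during which the arm holds its last target. There are 200 camera calls.

## Working session

There is one attempt and no reset: what is moved stays moved. The work goes in short steps, Python scripts to look and compute and a tool call to move; the robot and the scene stay as the last step left them, time stands still between calls to the robot, and variables do not carry over. Pictures are saved under pics/ and viewed, about 8 in all and at most 12, crops included, and the job is handed in when it is done.

Besides the shell and the picture viewer there is one more tool, called after ">>>" by a JSON object that holds its "api" and its "payload". move_arm: Moves the arm, as the interface text tells. Its arguments: {"type":"object","properties":{"motion":{"type":"string"},"fingers":{"type":"number"},"squeeze":{"type":"number"}},"required":["motion"]}

```bash
mkdir -p pics; cat > h.py <<'E'
from bench import readout, eyes, r
import cv2, numpy as np, pickle
def snap(name,fn):
    s=eyes.snapshot(name); cv2.imwrite('pics/%s.png'%fn,s['image']); pickle.dump(s,open('pics/%s.pkl'%fn,'wb')); return s
E
python3 - <<'E'
from h import *
st=readout.sense(); print(st)
a=snap('side','side0');b=snap('top','top0')
for s in(a,b): print(s['fx'],s['fy'],s['cx'],s['cy'],np.round(s['world_to_cam'],3).tolist())
E
```

```text
{'time': 0.0, 'joint_pos': array([ 6.57532390e+01,  7.51688621e+00,  8.53290704e+01,  6.45672068e-04,
        8.72596057e+01, -4.89503800e+00]), 'qd': array([ 0.03295696,  0.04556451,  0.01968038, -0.01548172, -0.0024105 ,
       -0.06190717]), 'joint_efforts': array([ 1.36401818e-04, -5.69403505e+01, -5.00552559e+01, -2.17194947e-04,
        1.53715181e-02, -1.01328048e-04]), 'tool_pos': array([198.59290091, 565.61158232, 230.22787571]), 'tcp_rot': array([-9.01051222e+01,  9.65021084e-03, -1.93517633e+01]), 'ft_force': array([ 0.16671154, -0.73078039,  0.21557692]), 'wrist_torque': array([ 0.00947673,  0.05754009, -0.02757823]), 'finger_gap': 85.52137934736675}
446.25994121507625 446.25994121507625 251.368695143066 193.7397967504266 [[0.698, -0.716, -0.017, -362.235], [-0.52, -0.49, -0.7, 416.218], [0.493, 0.498, -0.714, 907.921], [0.0, 0.0, 0.0, 1.0]]
376.82047343043473 376.82047343043473 254.065499686893 195.22704041649735 [[0.077, -0.997, -0.003, -15.408], [-0.975, -0.075, -0.208, 556.097], [0.208, 0.019, -0.978, 1004.281], [0.0, 0.0, 0.0, 1.0]]
```

View pics/side0.png

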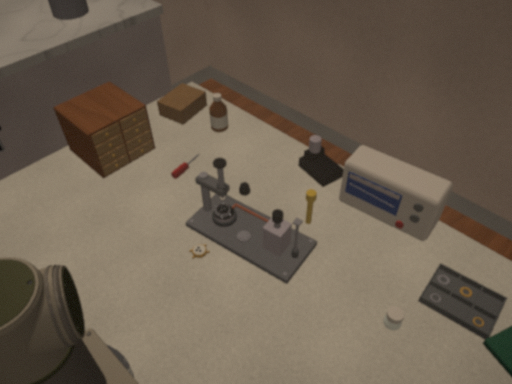

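View pics/top0.png

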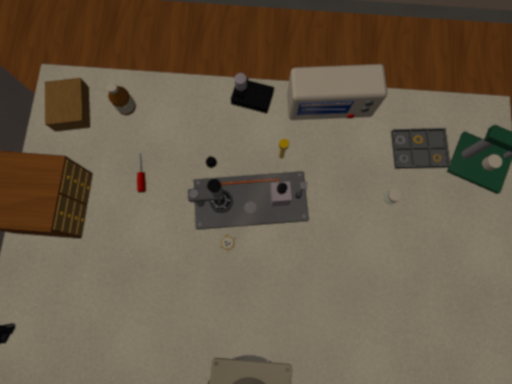

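```bash
python3 - <<'E'
import cv2
a=cv2.imread('pics/side0.png')[150:280,175:325];b=cv2.imread('pics/top0.png')[145:255,180:315]
cv2.imwrite('pics/sidec.png',cv2.resize(a,None,fx=4.6,fy=4.6,interpolation=cv2.INTER_CUBIC))
cv2.imwrite('pics/topc.png',cv2.resize(b,None,fx=5,fy=5,interpolation=cv2.INTER_CUBIC))
E
```

```text
(no output)
```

View pics/sidec.png

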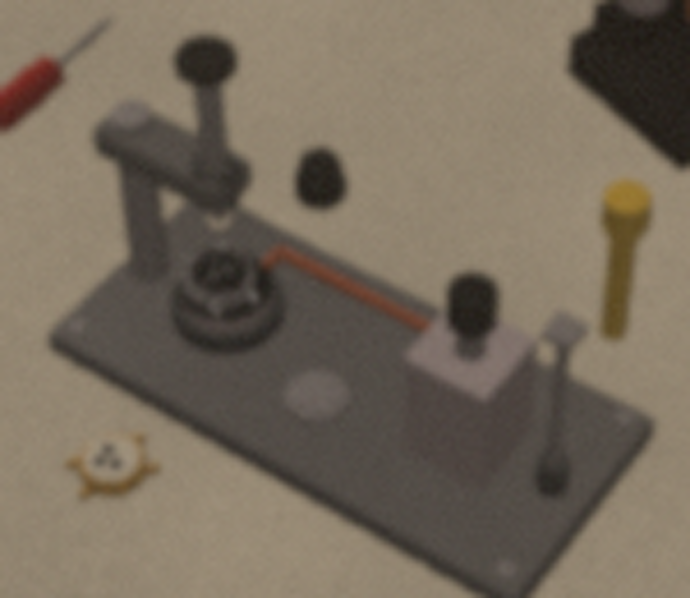

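View pics/topc.png

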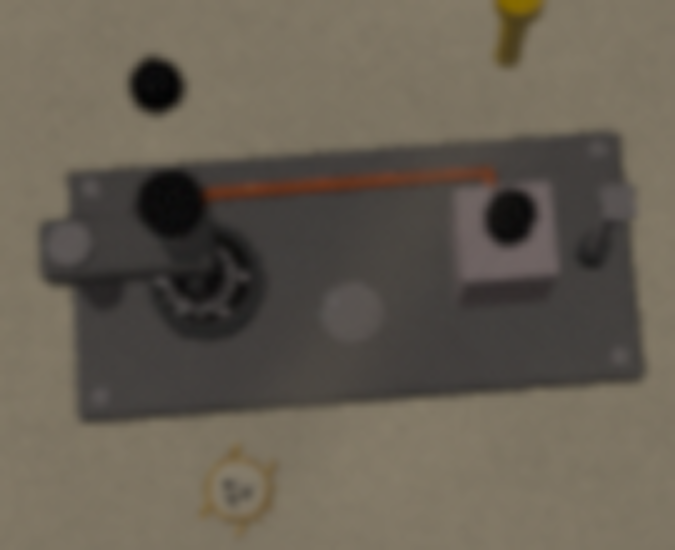

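```bash
cat > fit.py <<'E'
from h import *
from scipy.optimize import least_squares
A=pickle.load(open('pics/side0.pkl','rb'));B=pickle.load(open('pics/top0.pkl','rb'))
def proj(s,p):
    c=(s['world_to_cam']@np.r_[p,1])[:3]; return np.array([s['cx']+s['fx']*c[0]/c[2],s['cy']+s['fy']*c[1]/c[2]])
# local pts; z fn of (s,idx)
P=[]
def add(cam,u,v,x,y,z,w=1):P.append((cam,u,v,x,y,z,w))
for u,v,x,y in[(70,173,75,165),(618,135,75,-165),(642,377,-75,-165),(82,418,-75,165)]:add('B',u,v,x,y,18)
for u,v,x,y in[(52,337,-75,165),(517,594,-75,-165),(652,426,75,-165)]:add('A',u,v,x,y,18)
for u,v,x,y in[(455,187,26,-59),(550,181,26,-111),(558,272,-26,-111),(462,281,-26,-59)]:add('B',u,v,x,y,98)
for u,v,x,y in[(407,354,-26,-59),(487,398,-26,-111),(535,345,26,-111)]:add('A',u,v,x,y,98)
add('B',68,243,0,145,148);add('A',131,115,0,145,148)
add('B',617,202,0,-140,'i');add('A',565,327,0,-140,'i')
add('B',511,213,0,-85,144);add('A',473,286,0,-85,144)
add('B',172,201,0,85,'s');add('A',206,56,0,85,'s')
def res(q):
    x0,y0,a,s,i,ax,ay,bx,by=q;c,n=np.cos(a),np.sin(a);o=[]
    for cam,u,v,x,y,z,w in P:
        z=i if z=='i' else 222-s if z=='s' else z
        p=[x0+c*x-n*y,y0+n*x+c*y,z]
        if cam=='A':o+=list(proj(A,p)+[ax,ay]-[175+(u+.5)/4.6-.5,150+(v+.5)/4.6-.5])
        else:o+=list(proj(B,p)+[bx,by]-[180+(u+.5)/5-.5,145+(v+.5)/5-.5])
    return np.r_[o,np.array([ax,ay,bx,by])*.5]
f=least_squares(res,[480,-20,0,5,155,0,0,0,0],loss='soft_l1',f_scale=.7)
if __name__=='__main__':
    print(np.round(f.x,2),np.degrees(f.x[2]));R=res(f.x)[:-4].reshape(-1,2)
    for p,e in zip(P,R):print(p[0],p[3:6],np.round(e,2))
    x0,y0,a=f.x[:3]
    for y in(85,-85,-140):print(y,x0-np.sin(a)*y,y0+np.cos(a)*y)
E
python3 fit.py
```

```text
[ 5.5512e+02  4.1080e+01  1.5000e-01  2.0600e+00  1.4948e+02 -9.0000e-02
  1.4300e+00  6.3000e-01  1.1500e+00] 8.83291803601966
B (75, 165, 18) [-0.91 -0.63]
B (75, -165, 18) [ 0.38 -1.34]
B (-75, -165, 18) [0.96 0.12]
B (-75, 165, 18) [-1.11  0.66]
A (-75, 165, 18) [-1.58 -1.08]
A (-75, -165, 18) [0.07 1.65]
A (75, -165, 18) [ 1.51 -1.91]
B (26, -59, 98) [-0.11  0.29]
B (26, -111, 98) [-0.18  0.06]
B (-26, -111, 98) [0.06 0.42]
B (-26, -59, 98) [0.12 0.07]
A (-26, -59, 98) [-0.72  0.53]
A (-26, -111, 98) [-0.24  0.37]
A (26, -111, 98) [ 0.78 -1.62]
B (0, 145, 148) [ 0.2 -0. ]
A (0, 145, 148) [ 0.04 -0.49]
B (0, -140, 'i') [ 0.26 -0.22]
A (0, -140, 'i') [0.03 0.11]
B (0, -85, 144) [ 0.17 -0.33]
A (0, -85, 144) [0.11 0.66]
B (0, 85, 's') [-0.47  0.02]
A (0, 85, 's') [-0.    0.05]
85 542.0724869276955 125.07623343887633
-85 568.1765948459749 -42.90762158829829
-140 576.6220415254182 -97.25533939120774
```

>>> {"api": "move_arm", "payload": {"motion": "2.45 -3.15 0.3 0 0 -6.2;4.9 -6.3 0.6 0 0 -12.4;7.35 -9.45 0.9 0 0 -18.6;9.8 -12.6 1.2 0 0 -24.8;12.25 -15.75 1.5 0 0 -31;14.7 -18.9 1.8 0 0 -37.2;17.15 -22.05 2.1 0 0 -43.4;19.6 -25.2 2.5 0 0 -49.6;22.05 -28.35 2.9 0 0 -55.8;24.5 -31.5 3.3 0 0 -61.8", "fingers": 0, "squeeze": 30}}

```text
time: 0.93
tool_pos: [444.4, 249.2, 264.2]
tcp_rot: [-90.0, -0.0, -81.5]
ft_force: [1.5, 0.6, 0.1]
finger_gap: -0.1
```

```bash
python3 - <<'E'
from h import *
s=snap('wrist','w1');st=readout.sense();print(st['time'],st['tool_pos'],st['tcp_rot'],st['finger_gap'],st['ft_force'])
print(s['fx'],s['cx'],s['cy'],np.round(s['world_to_cam'],3).tolist())
E
```

```text
0.9833 [448.72712988 243.79363355 265.00616825] [-89.85563382  -0.21816409 -82.15644912] -0.08448638913397241 [ 1.32069863 -4.57769135  0.3090393 ]
297.3186396354542 258.23919892446315 195.4736643710088 [[0.989, 0.149, -0.001, -477.663], [0.142, -0.941, 0.306, 122.332], [0.045, -0.302, -0.952, 466.386], [0.0, 0.0, 0.0, 1.0]]
```

View pics/w1.png

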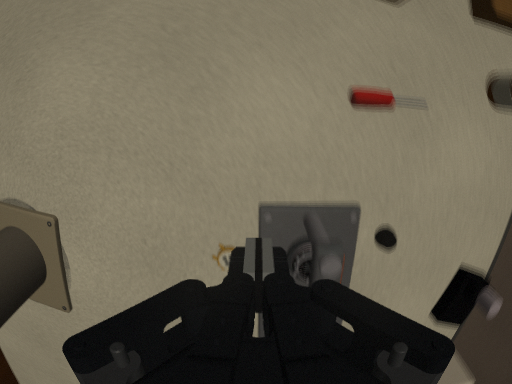

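>>> {"api": "move_arm", "payload": {"motion": "2.4 -3.1 0 0 0 0;4.9 -6.3 -0.5 0 0 0;7.4 -9.5 -1.5 0 0 0;9.8 -12.6 -2.5 0 0 0;9.8 -12.6 -3 0 0 0;9.8 -12.6 -3 0 0 0;9.8 -12.6 -3 0 0 0;9.8 -12.6 -3 0 0 0"}}

```text
time: 1.65
tool_pos: [541.4, 126.1, 234.6]
tcp_rot: [-90.0, 0.0, -81.1]
ft_force: [0.2, 1.2, 0.1]
finger_gap: 0.2
```

```bash
python3 - <<'E'
from h import *
s=snap('wrist','w2');snap('side','s2');st=readout.sense();print(st['time'],st['tool_pos'],st['tcp_rot'],st['ft_force'])
w=cv2.imread('pics/w2.png');a=cv2.imread('pics/s2.png')[130:280,175:325]
cv2.imwrite('pics/c2.png',np.hstack([w[100:384,100:420][:284],cv2.resize(a,(480,480),interpolation=cv2.INTER_CUBIC)[:284]]))
E
```

```text
1.75 [541.56991863 126.36464687 235.05386367] [-8.99407688e+01  9.14155335e-03 -8.10428753e+01] [ 0.40211961 -0.0011061   0.33877811]
```

View pics/c2.png

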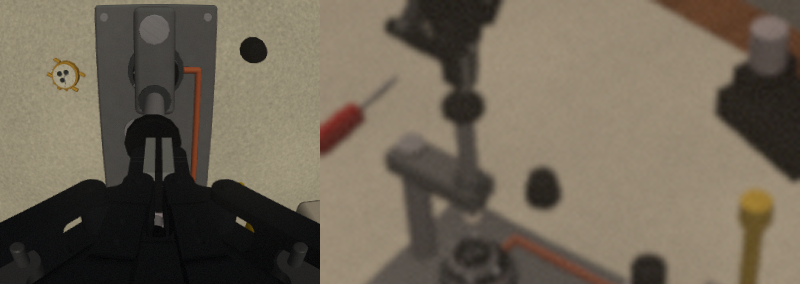

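```bash
python3 - <<'E'
from fit import *
x0,y0,a,s,i,ax,ay,bx,by=f.x
p=np.array([x0-np.sin(a)*85,y0+np.cos(a)*85,0])
for z in(34,40,46.5,50,55,60.5):
    q=(proj(A,p+[0,0,z])+[ax,ay]-[175,150]+.5)*4.6; t=(proj(B,p+[0,0,z])+[bx,by]-[180,145]+.5)*5
    # ellipse of nest radius 27 extents at this z
    E=np.array([(proj(A,p+[27*np.cos(k),27*np.sin(k),z])+[ax,ay]-[175,150]+.5)*4.6 for k in np.linspace(0,6.3,60)])
    print(z,np.round(q),np.round(t),np.round(E.min(0)),np.round(E.max(0)))
E
```

```text
34 [228. 294.] [206. 279.] [182. 260.] [274. 328.]
40 [227. 287.] [205. 276.] [182. 254.] [273. 321.]
46.5 [227. 280.] [204. 274.] [181. 246.] [273. 314.]
50 [226. 276.] [203. 273.] [180. 242.] [272. 310.]
55 [226. 270.] [202. 271.] [180. 236.] [272. 304.]
60.5 [225. 263.] [201. 269.] [179. 230.] [272. 298.]
```

>>> {"api": "move_arm", "payload": {"motion": "0 0 -0.5 0 0 0;0 0 -1 0 0 0;0 0 -1.5 0 0 0;0 0 -2 0 0 0;0 0 -2.5 0 0 0;0 0 -2.5 0 0 0;0 0 -2.5 0 0 0"}}

```text
time: 2.33
tool_pos: [541.4, 124.9, 208.5]
tcp_rot: [-90.1, -0.0, -81.2]
ft_force: [-0.4, 0.4, -0.2]
finger_gap: -0.1
```

```bash
python3 - <<'E'
from h import *
s=snap('wrist','w3');snap('side','s3');st=readout.sense();print(st['time'],st['tool_pos'],st['ft_force'])
w=cv2.imread('pics/w3.png')[100:340,180:350];a=cv2.imread('pics/s3.png')[130:280,175:325]
cv2.imwrite('pics/c3.png',np.hstack([cv2.resize(w,(340,480)),cv2.resize(a,(480,480),interpolation=cv2.INTER_CUBIC)])[:,:800])
E
```

```text
2.4333 [541.6321372  124.74949781 208.90875504] [ 0.79119267  0.00974608 -0.66834461]
```

View pics/c3.png

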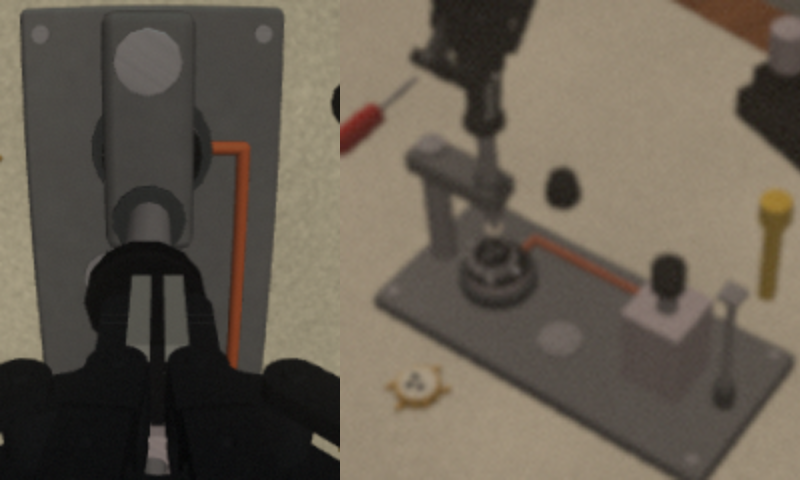

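>>> {"api": "move_arm", "payload": {"motion": "0 0 -0.3 0 0 0;0 0 -0.6 0 0 0;0 0 -0.9 0 0 0;0 0 -1.2 0 0 0;0 0 -1.4 0 0 0;0 0 -1.5 0 0 0;0 0 -1.6 0 0 0;0 0 -1.7 0 0 0;0 0 -1.8 0 0 0;0 0 -1.9 0 0 0"}}

```text
time: 3.27
tool_pos: [542.0, 124.9, 190.4]
tcp_rot: [-90.0, -0.0, -81.2]
ft_force: [0.7, -3.2, 3.6]
finger_gap: -0.1
```

>>> {"api": "move_arm", "payload": {"motion": "0 0 -0.1 0 0 0;0 0 -0.2 0 0 0"}}

```text
time: 3.43
tool_pos: [542.0, 125.0, 188.3]
tcp_rot: [-90.0, -0.0, -81.2]
ft_force: [1.5, -3.2, 4.2]
finger_gap: 0.4
```

>>> {"api": "move_arm", "payload": {"motion": "0 0 -0.1 0 0 0;0 0 -0.2 0 0 0"}}

```text
time: 3.6
tool_pos: [542.0, 125.1, 186.3]
tcp_rot: [-90.0, -0.0, -81.2]
ft_force: [1.8, -2.6, 3.9]
finger_gap: 0.0
```

```bash
python3 - <<'E'
from h import *
snap('side','s4');st=readout.sense();print(st['time'],st['tool_pos'],st['ft_force'])
a=cv2.imread('pics/s4.png')[150:240,195:275]
cv2.imwrite('pics/c4.png',cv2.resize(a,None,fx=6.5,fy=6.5,interpolation=cv2.INTER_CUBIC))
E
```

```text
3.65 [541.91838791 125.14636483 186.07361447] [ 1.99603883 -3.5499711   3.96335133]
```

View pics/c4.png

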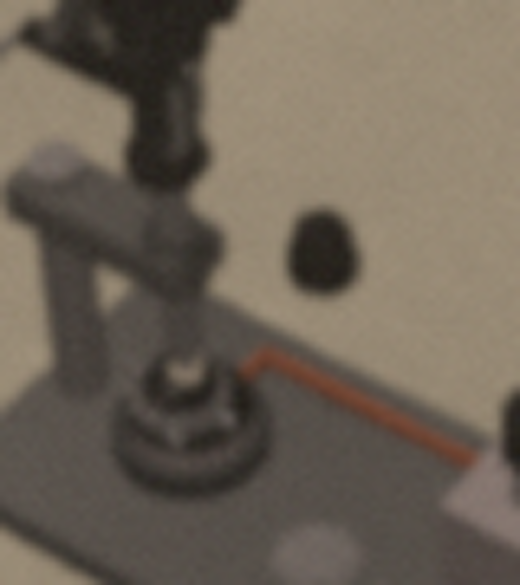

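>>> {"api": "move_arm", "payload": {"motion": "0 0 -0.05 0 0 0;0 0 -0.1 0 0 0"}}

```text
time: 3.82
tool_pos: [541.9, 125.2, 185.3]
tcp_rot: [-90.0, 0.0, -81.2]
ft_force: [0.7, -2.9, 4.0]
finger_gap: 0.0
```

>>> {"api": "move_arm", "payload": {"motion": "0 0 -0.05 0 0 0;0 0 -0.1 0 0 0"}}

```text
time: 3.98
tool_pos: [541.9, 125.2, 184.3]
tcp_rot: [-90.0, 0.0, -81.1]
ft_force: [1.4, -2.5, 4.2]
finger_gap: 0.2
```

>>> {"api": "move_arm", "payload": {"motion": "0 0 -0.05 0 0 0;0 0 -0.1 0 0 0"}}

```text
time: 4.15
tool_pos: [541.9, 125.1, 183.3]
tcp_rot: [-90.0, 0.0, -81.2]
ft_force: [3.0, -3.2, 3.9]
finger_gap: -0.2
```

>>> {"api": "move_arm", "payload": {"motion": "0 0 -0.05 0 0 0;0 0 -0.1 0 0 0"}}

```text
time: 4.32
tool_pos: [541.9, 125.1, 182.3]
tcp_rot: [-90.0, 0.0, -81.2]
ft_force: [2.1, -2.3, 4.1]
finger_gap: -0.2
```

>>> {"api": "move_arm", "payload": {"motion": "0 0 -0.05 0 0 0;0 0 -0.1 0 0 0"}}

```text
time: 4.48
tool_pos: [541.9, 125.1, 181.3]
tcp_rot: [-90.0, 0.0, -81.2]
ft_force: [2.2, -2.0, 4.0]
finger_gap: -0.6
```

>>> {"api": "move_arm", "payload": {"motion": "0 0 -0.05 0 0 0;0 0 -0.1 0 0 0"}}

```text
time: 4.65
tool_pos: [541.9, 125.2, 180.3]
tcp_rot: [-90.0, 0.0, -81.2]
ft_force: [2.3, -2.0, 4.9]
finger_gap: -0.5
```

```bash
python3 - <<'E'
from h import *
snap('side','s5');st=readout.sense();print(st['time'],st['tool_pos'],st['ft_force'])
a,b=[cv2.imread('pics/s%d.png'%k)[150:240,195:275] for k in(4,5)]
cv2.imwrite('pics/c5.png',cv2.resize(b,None,fx=6.5,fy=6.5,interpolation=cv2.INTER_CUBIC))
g=b.astype(int).sum(2)
print(g[50:72,20:36])
print(a.astype(int).sum(2)[50:72,20:36])
E
```

```text
4.7 [541.86999185 125.14371545 180.24295661] [ 1.60963351 -2.11094231  4.46667556]
[[238 243 243 240 231 204 199 196 195 195 196 220 232 230 239 239]
 [238 233 242 240 229 214 199 202 201 186 187 221 228 239 230 242]
 [247 237 238 234 229 205 201 195 189 197 197 217 227 233 242 238]
 [233 247 247 230 222 210 196 187 189 196 188 213 226 234 235 228]
 [244 239 236 225 206 198 200 198 194 186 193 205 209 219 225 231]
 [256 255 232 200 173 168 186 215 200 200 202 194 175 184 192 202]
 [255 250 215 156 146 184 231 232 212 219 228 190 162 173 176 177]
 [238 232 179 143 136 209 272 282 254 262 267 210 149 160 171 160]
 [232 202 157 126 139 215 288 311 295 292 281 212 139 160 177 152]
 [242 198 145 127 133 193 256 286 282 266 241 167 141 171 203 172]
 [239 209 151 134 143 163 196 216 207 192 161 131 130 184 212 173]
 [230 223 184 148 146 136 143 152 140 126 121 118 157 200 203 164]
 [226 227 213 183 167 140 125 133 126 132 131 155 191 213 209 168]
 [200 205 233 223 203 186 168 165 171 180 185 197 207 233 246 213]
 [160 187 225 241 220 212 219 219 208 206 205 207 204 218 253 250]
 [145 148 18
[... 1232 characters left out ...]
 100 107 122 166 201 208 165]
 [224 232 210 181 171 141 133 127 126 125 142 161 192 216 210 160]
 [201 222 224 238 199 180 161 172 178 170 184 201 209 235 247 215]
 [156 190 225 235 228 213 227 215 214 209 207 207 206 218 254 250]
 [146 160 181 201 209 228 242 235 222 206 202 194 181 184 208 212]
 [159 143 151 165 182 217 258 238 208 178 169 156 135 133 149 168]
 [165 177 144 137 153 188 237 233 196 149 134 116 127 126 142 165]
 [186 189 178 166 154 163 198 209 164 125 131 127 138 153 164 190]
 [178 192 196 196 188 185 185 191 174 160 161 158 184 196 193 215]
 [165 178 189 202 212 213 212 210 203 197 202 200 209 217 202 201]
 [144 163 176 188 197 205 214 219 228 206 210 209 194 205 179 166]]
```

>>> {"api": "move_arm", "payload": {"motion": "0 0 -0.05 0 0 0;0 0 -0.1 0 0 0"}}

```text
time: 4.87
tool_pos: [541.9, 125.2, 179.4]
tcp_rot: [-90.0, 0.0, -81.2]
ft_force: [1.4, -1.4, 4.8]
finger_gap: -0.2
```

```bash
cat > foot.py <<'E'
from h import *
import sys
F=[]
for k in range(3):
    snap('side',sys.argv[1]+str(k));st=readout.sense();F.append(st['ft_force'][2])
print(st['time'],st['tool_pos'],F)
# foot edge rows: average over available frames
def edge(fn):
    g=cv2.imread('pics/%s.png'%fn).astype(float).sum(2)[203:216,195+26:195+30].mean(1)
    i=np.argmax(g);j=i
    while g[j]>216:j+=1
    return 203+j-1+(g[j-1]-216)/(g[j-1]-g[j])
print([round(edge(f),2) for f in['s4','s5']+[sys.argv[1]+str(k) for k in range(3)]])
E
python3 foot.py s6
```

```text
5.0167 [541.87108755 125.15315842 179.29432185] [np.float64(4.470040740163794), np.float64(4.194553832690155), np.float64(3.2878022565941545)]
[np.float64(208.88), np.float64(209.81), np.float64(209.82), np.float64(209.89), np.float64(209.82)]
```

>>> {"api": "move_arm", "payload": {"motion": "0 0 -0.05 0 0 0;0 0 -0.1 0 0 0"}}

```text
time: 5.18
tool_pos: [541.9, 125.1, 178.5]
tcp_rot: [-90.0, 0.0, -81.2]
ft_force: [2.3, -2.6, 5.6]
finger_gap: 0.1
```

```bash
python3 foot.py s7; python3 - <<'E'
from fit import *
# fitted foot scale px/mm
x0,y0,a=f.x[:3];p=np.array([x0-np.sin(a)*85,y0+np.cos(a)*85,0])
print(proj(A,p+[0,0,56])-proj(A,p+[0,0,57]))
a,b=[cv2.imread('pics/%s.png'%k)[180:240,205:265] for k in('s4','s72')]
cv2.imwrite('pics/c7.png',cv2.resize(np.hstack([a,b]),None,fx=6.5,fy=6.5,interpolation=cv2.INTER_CUBIC))
E
```

```text
5.3333 [541.89220016 125.13096732 178.39206961] [np.float64(5.391710928366545), np.float64(5.2092361194288515), np.float64(4.4320373348801425)]
[np.float64(208.88), np.float64(209.81), np.float64(209.82), np.float64(209.85), np.float64(209.8)]
[0.02302398 0.25354195]
```

View pics/c7.png

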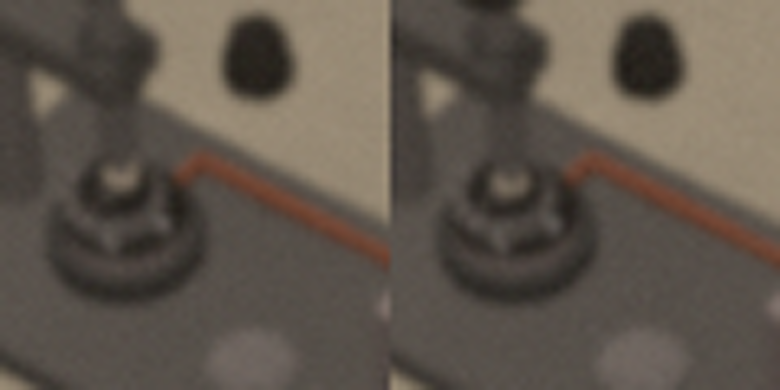

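>>> {"api": "move_arm", "payload": {"motion": "0 0 -0.04 0 0 0;0 0 -0.08 0 0 0"}}

```text
time: 5.5
tool_pos: [541.9, 125.1, 177.7]
tcp_rot: [-90.0, 0.0, -81.2]
ft_force: [1.5, -2.8, 5.9]
finger_gap: 0.1
```

```bash
python3 foot.py s8
```

```text
5.65 [541.88788497 125.14992137 177.64145875] [np.float64(5.823837209507084), np.float64(5.918587181188329), np.float64(4.782706471676695)]
[np.float64(208.88), np.float64(209.81), np.float64(209.79), np.float64(209.84), np.float64(209.87)]
```

>>> {"api": "move_arm", "payload": {"motion": "0 0 1 0 0 0;0 0 3 0 0 0;0 0 5 0 0 0;0.5 -3 5 0 0 0;1 -6.5 5 0 0 0;1.5 -10 5 0 0 0;2.1 -13.5 4 0 0 0;2.6 -16.8 3 0 0 0;2.6 -16.8 2 0 0 0;2.6 -16.8 2 0 0 0", "fingers": 5}}

```text
time: 6.48
tool_pos: [565.9, -43.9, 194.4]
tcp_rot: [-90.3, 0.1, -81.3]
ft_force: [-0.6, 1.1, -0.5]
finger_gap: 50.0
```

>>> {"api": "move_arm", "payload": {"motion": "0 0 0 0 0 0;0 0 0 0 0 0;0 0 0 0 0 0"}}

```text
time: 6.73
tool_pos: [568.1, -41.6, 198.4]
tcp_rot: [-90.0, 0.0, -81.1]
ft_force: [0.5, 0.4, 0.3]
finger_gap: 50.2
```

```bash
python3 - <<'E'
from fit import *
s=snap('wrist','w9');snap('side','s9');st=readout.sense();print(st['time'],st['tool_pos'],st['tcp_rot'],st['finger_gap'],st['ft_force'])
def fish(s,p):
    c=(s['world_to_cam']@np.r_[p,1])[:3];t=np.arctan2(np.hypot(c[0],c[1]),c[2]);d=c[:2]/np.hypot(c[0],c[1]);return np.array([s['cx'],s['cy']])+s['fx']*t*d
x0,y0,a=f.x[:3]
for n,x,y,z in[('knobtop',0,-85,144),('knobunder',0,-85,120),('bl1',-26,-59,98),('bl2',26,-59,98),('bl3',26,-111,98),('bl4',-26,-111,98),('idx',0,-140,149.5),('btn',0,85,177.6),('col',0,145,148),('c1',-75,165,18),('c2',75,165,18)]:
    print(n,np.round(fish(s,[x0+np.cos(a)*x-np.sin(a)*y,y0+np.sin(a)*x+np.cos(a)*y,z])))
w=s['image'];cv2.imwrite('pics/c9.png',cv2.resize(w[60:384,110:410],None,fx=1.8,fy=1.8,interpolation=cv2.INTER_CUBIC))
E
```

```text
6.8333 [568.17162229 -41.76464931 198.34285106] [-8.99368862e+01 -8.86482791e-03 -8.10558630e+01] 50.35840744195373 [-0.62127902 -0.47635202  0.70407095]
knobtop [256. 219.]
knobunder [256. 207.]
bl1 [226. 169.]
bl2 [288. 169.]
bl3 [286. 226.]
bl4 [227. 226.]
idx [256. 286.]
btn [257. -47.]
col [257. -93.]
c1 [190. -37.]
c2 [325. -37.]
```

View pics/c9.png

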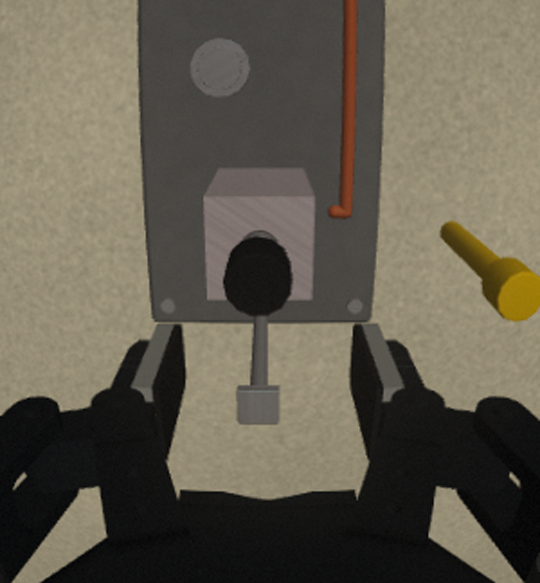

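```bash
cat > wf.py <<'E'
from fit import *
def fish(s,p):
    c=(s['world_to_cam']@np.r_[p,1])[:3];t=np.arctan2(np.hypot(c[0],c[1]),c[2]);d=c[:2]/np.hypot(c[0],c[1]);return np.array([s['cx'],s['cy']])+s['fx']*t*d
E
python3 - <<'E'
from wf import *
s=pickle.load(open('pics/w9.pkl','rb'));T=np.array([568.17,-41.76,198.34]);a=np.radians(8.9)
j=np.array([np.cos(a),np.sin(a),0]);w=np.array([-np.sin(a),np.cos(a),0])
for d in(-25,0,25):
  for e in (11,-11): print(d,e,[np.round((fish(s,T+d*j+e*w+[0,0,h])-[110,60])*1.8) for h in(4,30)])
g=cv2.cvtColor(s['image'],cv2.COLOR_BGR2GRAY)
print(g[245,195:320]);print(g[262,185:330])
# bore & index solve: given pix and z
from scipy.optimize import fsolve
def at(u,v,z): return fsolve(lambda q:fish(s,[q[0],q[1],z])-[u,v],[568,-43])
px=[(204,197),(313,195),(208,299),(313,300)]
C=[at(110+u/1.8-.2,60+v/1.8-.2,98) for u,v in px];print(np.round(C,1),np.mean(C,0))
for z in(146,149.5,153):print(z,at(110+258/1.8-.2,60+404/1.8-.2,z))
E
```

```text
-25 11 [array([176., 322.]), array([160., 368.])]
-25 -11 [array([181., 386.]), array([168., 438.])]
0 11 [array([263., 323.]), array([262., 370.])]
0 -11 [array([263., 387.]), array([262., 440.])]
25 11 [array([349., 323.]), array([364., 369.])]
25 -11 [array([344., 386.]), array([357., 439.])]
[100  88  86  89  85  86  87  87  87  78  25  22  26  22  20  23  92 147
 147 145 142 143 138 141 139 139 135 134 141 142 143 146 149 150 150 148
 146 144 141 141 143 142 141 139 145 146 140 141 144 146 148 149 148 147
 143 110  58  72  79  84  87  86  82  97 143 145 146 150 150 148 146 145
 143 144 145 145 148 147 143 144 146 141 139 137 136 139 145 142 142 142
 142 139 136 140 140 144 141 138 139 143 144 140 140 144 144 145 144 141
 143 145 140  21  19  23  25  25  26  53  86  87  88  87  87  88  87]
[ 23  23  45  75  86  86  87  84  87  86  86  86  85  67  28  25  23  21
  22  20  19  20  21  22  22  19  22  42 150 149 148 148 145 145 140 142
 141 144 147 143 143 142 143 148 149 149 147 141 142 144 145 147 147 149
 149 150 149 147 146 146 143 145 143 134 105  57  68  76  83  85  86  86
  81  99 141 141 149 154 155 149 147 141 138 142 145 151 151 150 148 148
 146 145 144 146 144 141 142 146 148 147 147 150 153 153 151 149 144 143
 147 149 146 143 145 144 144 144 141 140 143 110  22  20  21  21  20  23
  22  23  19  25  28  25  28  53  87  85  86  86  88  86  85  86  85  87
  64]
[[536.5 -22. ]
 [586.4 -13.2]
 [544.6 -73. ]
 [596.1 -65.3]] [565.91341204 -43.36733667]
146 [574.22268205 -97.94784796]
149.5 [573.91146529 -95.52505978]
153 [573.60024853 -93.1022716 ]
```

>>> {"api": "move_arm", "payload": {"motion": "-0.33 -0.17 -1 0 0 0;-0.33 -0.17 -2.5 0 0 0;-0.33 -0.17 -4 0 0 0;-0.33 -0.17 -4.5 0 0 0;-0.33 -0.17 -4.5 0 0 0;-0.33 -0.17 -4.5 0 0 0;-0.33 -0.17 -4.5 0 0 0"}}

```text
time: 7.42
tool_pos: [565.0, -44.6, 153.5]
tcp_rot: [-89.9, -0.0, -81.1]
ft_force: [-0.2, 0.0, 0.4]
finger_gap: 49.9
```

```bash
python3 - <<'E'
from wf import *
s=snap('wrist','w10');st=readout.sense();print(st['time'],st['tool_pos'],st['tcp_rot'],st['finger_gap'],st['ft_force'])
w=s['image'];cv2.imwrite('pics/c10.png',cv2.resize(w[100:384,130:390],None,fx=2,fy=2,interpolation=cv2.INTER_CUBIC))
g=cv2.cvtColor(w,cv2.COLOR_BGR2GRAY)
for v in(190,200,210,220,230,240,246,252,260,270):
    print(v,''.join('#' if p<45 else '+' if p<100 else '.' for p in g[v,185:330]))
E
```

```text
7.4667 [565.22779184 -44.69190072 153.68782173] [-8.99014212e+01 -3.55692084e-02 -8.11479718e+01] 50.00552691352785 [0.53002424 0.0950771  0.00724802]
190 ++++++++++++++++++++++++++++++++++++..........................................................................+++++++++++++++++++++++++++++++++++
200 ++++++++++++++++++++++++++++++++++++..........................................................................+++++++++++++++++++++++++++++++++++
210 .+++++++++++++++++++++++++++++++++++.........................++####################+++.......................++++++++++++++++++++++++++++++++++++
220 .++++++++++++++++++++++++++++++++++++................+######################################+................++++++++++++++++++++++++++++++++++++
230 ...+++++++++++++++++++++++++++++++++++............+############################################+............++++++++++++++++++++++++++++++++++++.
240 ...+++++++++++++++++++####++++++++++++...........###############################################+...........++++++++++++++###++++++++++++++++++..
246 ....++++++++++++++++######++++++++++++............##############################################+..........++++++++++++++#######++++++++++++++...
252 #######++++++++++##########+++++++++++++++++++++++++#########################################+++++++++++++++++++++++++++##########+++++++++++####
260 ###++++++++++++############+................................+#######################+...................................#############+++++++++++#
270 +++++++++++#################........................................++++++++++.........................................+################+++++++++
```

View pics/c10.png

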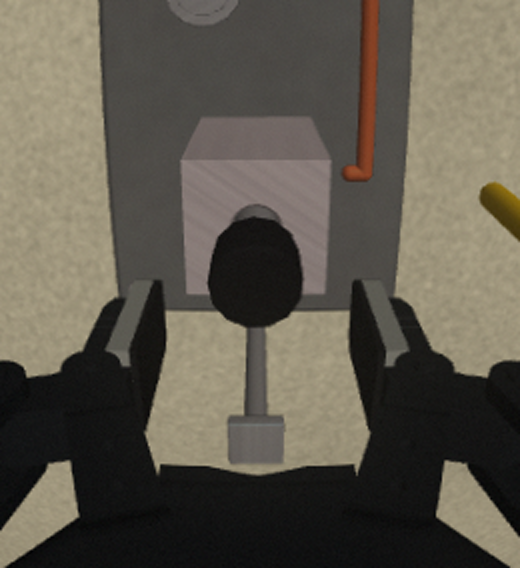

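```bash
python3 - <<'E'
from wf import *
from scipy.optimize import fsolve
s=pickle.load(open('pics/w10.pkl','rb'));T=np.array([565.23,-44.69])
a=np.radians(8.85);j=np.array([np.cos(a),np.sin(a)]);w=np.array([-np.sin(a),np.cos(a)])
def at(u,v,z):
    q=fsolve(lambda q:fish(s,[q[0],q[1],z])-[130+u/2-.25,100+v/2-.25],[568,-43])-T;return np.round([q@j,q@w],2)
for p in[(181,160),(330,159),(184,294),(328,294)]:print('block',at(*p,98))
print('knob near edge',at(256,327,144),'should be y-14; L',at(208,272,142),at(302,272,142))
for z in(146,150,154):print('flag',z,at(256,418,z),at(256,442,z))
E
```

```text
block [-25.11  27.  ]
block [26.29 27.39]
block [-26.23 -24.82]
block [ 27.8  -24.78]
knob near edge [  0.82 -11.49] should be y-14; L [-12.91   5.56] [13.97  5.59]
flag 146 [  0.82 -44.77] [  0.82 -55.3 ]
flag 150 [  0.83 -41.45] [  0.83 -51.71]
flag 154 [  0.83 -38.14] [  0.83 -48.11]
```

>>> {"api": "move_arm", "payload": {"motion": "-0.06 0 0 0 0 0;-0.06 0 -0.8 0 0 0;-0.06 0 -1.6 0 0 0;-0.06 0 -2.4 0 0 0;-0.06 0 -3.2 0 0 0;-0.06 0 -3.8 0 0 0;-0.06 0 -3.8 0 0 0;-0.06 0 -3.8 0 0 0"}}

```text
time: 8.13
tool_pos: [563.4, -44.5, 113.6]
tcp_rot: [-90.1, 0.0, -81.2]
ft_force: [0.3, 0.4, -0.3]
finger_gap: 50.0
```

>>> {"api": "move_arm", "payload": {"motion": "-0.02 0.15 0 0 0 0;-0.02 0.15 0 0 0 0;-0.02 0.15 0 0 0 0;-0.02 0.15 0 0 0 0"}}

```text
time: 8.47
tool_pos: [564.1, -43.1, 115.0]
tcp_rot: [-90.0, -0.0, -81.2]
ft_force: [-0.7, 0.6, -0.1]
finger_gap: 49.7
```

```bash
python3 - <<'E'
from wf import *
s=snap('wrist','w11');st=readout.sense();print(st['time'],st['tool_pos'],st['tcp_rot'],st['finger_gap'],st['ft_force'])
w=s['image'];g=cv2.cvtColor(w,cv2.COLOR_BGR2GRAY)
for v in range(215,300,6):
    print(v,''.join('#' if p<45 else '+' if p<100 else '.' for p in g[v,185:330]))
E
```

```text
8.5167 [563.99862313 -43.12271274 114.91596203] [-8.99610467e+01 -1.45585867e-02 -8.11507978e+01] 50.206672375583615 [ 0.027435   -0.7839953  -0.28040588]
215 +++++++++++++++++++++++++++++..........................................................................................++++++++++++++++++++++++++
221 +++++++++++++++++++++++++++++..........................................................................................++++++++++++++++++++++++++
227 ++++++++++++++++++++++++++++++......................................++++++++++++......................................+++++++++++++++++++++++++++
233 ++++++++++++++++++++++++++++++...............................+++++++++++++++++++++++++++..............................+++++++++++++++++++++++++++
239 +++++++++++++++++++++++++++++++.............................+++++####################+++++............................+++++++++++++++++++++++++++
245 ++++++++++++++++++++######+++++.......................+######################################+.......................++++######++++++++++++++++++
251 #######+++++++++++#########++++..........
[... 604 characters left out ...]
+#########################################################+...........+++++##################+......
281 #####+...+################..................+##########################################################+.................################+....+##
287 ########################+.....................+#######################################################+....................######################
293 #######################.........................####################################################........................+####################
299 #####################+................................+########################################..............................+###################
```

>>> {"api": "move_arm", "payload": {"motion": "0 0 0 0 0 0;0 0 0 0 0 0;0 0 0 0 0 0;0 0 0 0 0 0;0 0 0 0 0 0;0 0 0 0 0 0", "fingers": 2, "squeeze": 45}}

```text
time: 9.02
tool_pos: [564.0, -43.2, 114.8]
tcp_rot: [-90.0, -0.0, -81.2]
ft_force: [-0.6, 1.0, 4.1]
finger_gap: 26.8
```

```bash
python3 - <<'E'
from wf import *
snap('side','s12');s=snap('wrist','w12');st=readout.sense();print(st['time'],st['tool_pos'],st['tcp_rot'],st['finger_gap'],st['ft_force'],st['wrist_torque'])
E
```

```text
9.1167 [563.95423132 -43.1343405  114.82014075] [-8.99704517e+01 -1.00889823e-02 -8.11543187e+01] 26.671210670484985 [-0.39438906  0.9494427   3.59115562] [0.03006277 0.12378718 0.07451961]
```

>>> {"api": "move_arm", "payload": {"motion": "0 0 0.1 0 0 0;0 0 0.3 0 0 0;0 0 0.5 0 0 0;0 0 0.7 0 0 0;0 0 0.9 0 0 0;0 0 1.1 0 0 0;0 0 1.3 0 0 0;0 0 1.5 0 0 0;0 0 1.7 0 0 0;0 0 1.8 0 0 0"}}

```text
time: 9.95
tool_pos: [563.9, -43.1, 132.9]
tcp_rot: [-90.0, -0.0, -81.2]
ft_force: [0.0, -0.4, -0.8]
finger_gap: 26.3
```

>>> {"api": "move_arm", "payload": {"motion": "0 0 0.2 0 0 0;0 0 0.4 0 0 0;0 0 0.6 0 0 0;0 0 0.8 0 0 0;0 0 0.9 0 0 0;0 0 1 0 0 0;0 0 1 0 0 0;0 0 1 0 0 0;0 0 1 0 0 0"}}

```text
time: 10.7
tool_pos: [563.6, -43.1, 142.4]
tcp_rot: [-90.0, 0.0, -81.2]
ft_force: [-0.2, -0.4, -0.5]
finger_gap: 26.9
```

```bash
python3 - <<'E'
from wf import *
a=snap('side','s13');b=snap('top','t13');s=snap('wrist','w13');st=readout.sense();print(st['time'],st['tool_pos'],st['tcp_rot'],st['finger_gap'],st['ft_force'],st['wrist_torque'])
A1=a['image'][165:275,205:325];
cv2.imwrite('pics/c13.png',np.hstack([cv2.resize(A1,(480,440),interpolation=cv2.INTER_CUBIC),cv2.resize(s['image'][160:380,180:340],(320,440),interpolation=cv2.INTER_CUBIC)]))
E
```

```text
10.85 [563.656254   -43.10009157 142.37032956] [-9.00107967e+01  3.11130489e-03 -8.11543157e+01] 26.488342284240776 [-0.46396272  0.31464462 -1.40909206] [0.00138118 0.02109339 0.02001872]
```

View pics/c13.png

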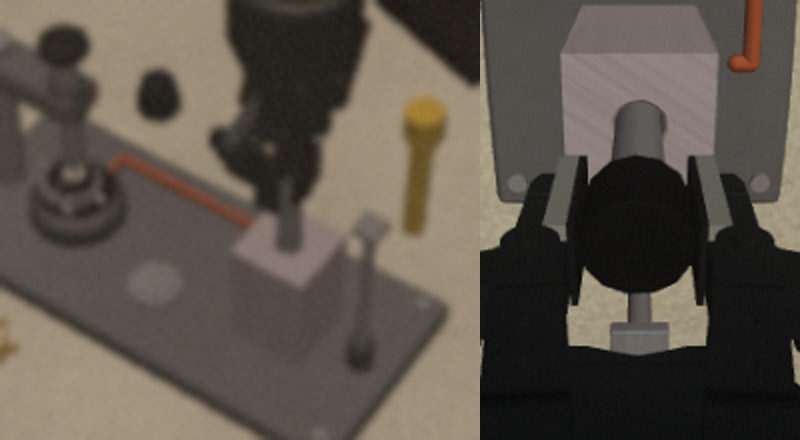

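```bash
python3 - <<'E'
from wf import *
for n,c,r0,r1 in(('w9',253,262,302),('w10',257,298,342),('w11',258,318,384)):
    g=cv2.cvtColor(pickle.load(open('pics/%s.pkl'%n,'rb'))['image'],cv2.COLOR_BGR2GRAY)
    print(n,r0,g[r0:r1,c-7:c-4].mean(1).astype(int));
    print(g[(286 if n=='w9' else 322),230:285])
g=cv2.imread('pics/side0.png',0);print(g[214:240,288:306])
E
```

```text
w9 262 [140 142 142 139 139 141 140 141 142 146 145 142  91  78  81 109  96  95
  96  96  95  96  96  95  94  97  96  95  95  94  94  94  94  95 135 136
 138 142 146 143]
[143 145 146 146 145 144 142 140 139 142 141 119  94  92  96  94  91  94
  97 100 100  98  99  99 100  97  97 100  96  99  95  97  99  97 101 126
 145 148 150 147 142 141 141 139 141 141 139 141 138 143 146 146 146 144
 139]
w10 298 [129 126 126 123 123 117 120 124 125 104  81  80  81  90 109 102 100 101
 100 100  99  98  98  99  99  98  98  99  97  97  98  97  97 109 133 146
 141 141  95  26  21  21  22  19]
[148 145 145 147 147 145 149 151 150 145 142 144 149 141  98  92  97  97
  98  95  97 100 101 102 102 101 100 101 102 101 103  99 100 101  99 101
  98  99  97  97 101 105 147 148 149 152 152 149 149 148 149 151 150 146
 150]
w11 318 [127 122 119 123 124 121 115 113 116 119 116 119 115 111 106 105 109 110
  79  27  23  22  21  20  20  20  19  20  21  21  21  21  21  21  19  20
  22  20  20  19  18  20  19  19  16  18  16  18  17  17  17  18  17  19
  17  19  16  16  18  15  16  17  16  16  16  17]
[156 151 152 1
[... 1461 characters left out ...]
133 133 132 133 132 134]
 [ 70  73  71  73  77  78  76  71  66  73  89 111 125 129 131 134 132 134]
 [ 70  69  69  74  76  78  75  70  67  67  81  97 110 116 125 131 133 133]
 [ 70  69  72  77  77  76  74  68  62  67  76  79  91  99 109 117 127 127]
 [ 70  68  69  77  77  78  71  67  64  67  73  79  81  82  90  98 108 119]
 [ 71  70  74  76  80  78  74  65  66  69  74  75  76  79  80  84  90  97]
 [ 67  67  72  75  80  79  74  67  64  69  74  77  76  76  80  79  78  84]
 [ 69  71  71  77  78  79  75  68  66  69  74  76  77  75  79  78  79  77]
 [ 70  70  72  76  80  77  75  65  67  67  74  76  78  77  77  79  78  78]
 [ 69  68  71  76  80  77  74  64  64  72  74  76  77  73  77  78  80  78]]
```

```bash
cat > idx.py <<'E'
from wf import *
def edges(n,col,rr,row,cc):
    g=cv2.GaussianBlur(cv2.cvtColor(pickle.load(open('pics/%s.pkl'%n,'rb'))['image'],cv2.COLOR_BGR2GRAY).astype(float),(3,3),.7)
    v=g[rr[0]:rr[1],col-2:col+3].mean(1);u=g[row-2:row+3,cc[0]:cc[1]].mean(0)
    def pk(x,o):
        d=np.gradient(x);ks=np.argsort(-abs(d))[:14];L=[]
        for k in sorted(ks):
            if 0<k<len(d)-1 and abs(d[k])>=abs(d[k-1]) and abs(d[k])>=abs(d[k+1]):
                den=abs(d[k-1])-2*abs(d[k])+abs(d[k+1]);L.append((round(o+k+.5*(abs(d[k-1])-abs(d[k+1]))/den,2),round(d[k],1)))
        return L
    print(n,'v',pk(v,rr[0]),'u',pk(u,cc[0]))
edges('w9',230,(155,240),190,(205,300));edges('w10',228,(165,262),200,(205,310))
edges('w9',277,(155,240),215,(205,300));edges('w10',287,(165,262),230,(205,310))
edges('w9',249,(262,302),286,(232,280));edges('w10',251,(298,336),322,(235,285))
E
python3 idx.py
```

```text
w9 v [(np.float64(168.74), np.float64(7.7)), (np.float64(226.11), np.float64(-18.0))] u [(np.float64(223.21), np.float64(18.5)), (np.float64(246.36), np.float64(-10.5)), (np.float64(261.63), np.float64(8.8)), (np.float64(284.02), np.float64(-18.4))]
w10 v [(np.float64(179.4), np.float64(7.9)), (np.float64(246.85), np.float64(-20.1)), (np.float64(255.19), np.float64(34.1))] u [(np.float64(220.66), np.float64(19.7)), (np.float64(252.97), np.float64(-3.4)), (np.float64(259.86), np.float64(1.8)), (np.float64(262.0), np.float64(1.8)), (np.float64(294.23), np.float64(-19.1))]
w9 v [(np.float64(168.77), np.float64(8.7)), (np.float64(226.08), np.float64(-18.7)), (np.float64(236.04), np.float64(-1.8))] u [(np.float64(224.16), np.float64(18.1)), (np.float64(233.66), np.float64(-37.2)), (np.float64(271.85), np.float64(34.2)), (np.float64(283.22), np.float64(-18.4))]
w10 v [(np.float64(165.54), np.float64(2.3)), (np.float64(179.44), np.float64(8.9)), (np.float64(246.53), np.float64(-17.6)), (np.float64(255.25), np.float64(33.1))] u [(np.float64(222.02), np.float64(19.6)), (np.float64(235.0), np.
[... 174 characters left out ...]
4(-1.6)), (np.float64(273.67), np.float64(-5.7)), (np.float64(276.2), np.float64(10.5)), (np.float64(295.52), np.float64(17.4)), (np.float64(298.74), np.float64(1.4))] u [(np.float64(236.28), np.float64(-1.6)), (np.float64(241.06), np.float64(-18.8)), (np.float64(247.44), np.float64(1.9)), (np.float64(264.88), np.float64(17.2)), (np.float64(269.59), np.float64(-1.6))]
w10 v [(np.float64(301.87), np.float64(-2.6)), (np.float64(306.98), np.float64(-14.6)), (np.float64(310.94), np.float64(10.2)), (np.float64(331.53), np.float64(15.0))] u [(np.float64(238.69), np.float64(-2.3)), (np.float64(243.41), np.float64(-19.7)), (np.float64(250.9), np.float64(2.0)), (np.float64(271.41), np.float64(18.2))]
```

```bash
cat > idx2.py <<'E'
from wf import *
S={n:pickle.load(open('pics/%s.pkl'%n,'rb')) for n in('w9','w10')}
O=[]
for n,vf,vn,us in(('w9',168.76,226.1,((190,223.2,284.0),(215,224.2,283.2))),('w10',179.42,246.7,((200,220.66,294.23),(230,222.0,293.0)))):
    O+=[(n,0,26,'b',None,vf),(n,0,-26,'b',None,vn)]
    for r,l,q in us:
        y=26-52*(r-vf)/(vn-vf);O+=[(n,-26,y,'b',l,None),(n,26,y,'b',q,None)]
for n,vf,vn,l,q in(('w9',276.2,295.5,241.06,264.88),('w10',310.94,331.5,243.41,271.41)):
    O+=[(n,0,-46,'i',None,vf),(n,0,-64,'i',None,vn),(n,-9,-55,'i',l,None),(n,9,-55,'i',q,None)]
def run(drop=(),free=True):
    def res(q):
        xb,yb,a,zi,du,dv,dz=q;o=[]
        for k,(n,x,y,t,u,v) in enumerate(O):
            if k in drop: continue
            c,s=np.cos(a),np.sin(a);p=fish(S[n],[xb+c*x-s*y,yb+s*x+c*y,(98 if t=='b' else zi)+dz])+[du,dv]
            o.append(p[0]-u if u else p[1]-v)
        return np.r_[o,du*.1,dv*.1,dz*(.3 if free else 99)]
    f=least_squares(res,[566,-43,.154,149,0,0,0],loss='soft_l1',f_scale=.5);J=np.linalg.pinv(f.jac.T@f.jac)
    print(np.round(f.x,3),'sig zi',.4*J[3,3]**.5);return res(f.x)
print(np.round(run(),2));run(free=False);run(drop=(12,16));run(drop=(13,17))
E
python3 idx2.py
```

```text
[ 5.65453e+02 -4.26030e+01  1.55000e-01  1.48792e+02  4.50000e-02
  1.06800e+00 -4.09000e-01] sig zi 0.5288609869062432
[ 0.02  0.06  0.02 -0.01 -0.06  0.04 -0.26  0.14 -0.02  0.04  0.02 -0.06
  0.21 -0.39  0.35 -0.32  0.28 -0.12  0.07 -0.06  0.    0.11 -0.12]
[ 5.65470e+02 -4.28070e+01  1.55000e-01  1.48588e+02  6.80000e-02
  6.61000e-01 -0.00000e+00] sig zi 0.37872518125550936
[ 5.65530e+02 -4.30740e+01  1.55000e-01  1.49122e+02  4.10000e-02
  4.91000e-01 -3.57000e-01] sig zi 0.5858789102035277
[ 5.65551e+02 -4.32080e+01  1.55000e-01  1.48484e+02  4.20000e-02
  2.77000e-01 -2.60000e-01] sig zi 0.5593705218682029
```

>>> {"api": "move_arm", "payload": {"motion": "0 0 0.05 0 0 0;0 0 0.1 0 0 0;0 0 0.15 0 0 0;0 0 0.15 0 0 0;0 0 0.15 0 0 0;0 0 0.15 0 0 0"}}

```text
time: 11.35
tool_pos: [563.7, -43.1, 144.0]
tcp_rot: [-90.0, 0.0, -81.2]
ft_force: [-0.8, -0.3, -1.1]
finger_gap: 26.6
```

```bash
python3 - <<'E'
from wf import *
a=snap('side','s14');s=snap('wrist','w14');st=readout.sense();print(st['time'],st['tool_pos'],st['tcp_rot'],st['finger_gap'],st['ft_force'],st['wrist_torque'])
G=[cv2.cvtColor(cv2.imread('pics/%s.png'%n),cv2.COLOR_BGR2GRAY).astype(float) for n in('w12','w13','w14')]
for g in G: print(g[225:256:1,257:260].mean(1).astype(int), g[270:312:1,257:260].mean(1).astype(int))
cv2.imwrite('pics/c14.png',np.hstack([cv2.resize(a['image'][165:275,205:325],(480,440),interpolation=cv2.INTER_CUBIC),cv2.resize(s['image'][160:380,180:340],(320,440),interpolation=cv2.INTER_CUBIC)]))
c,d=[cv2.imread('pics/%s.png'%n,0).astype(int) for n in('s82','s14')]
print('foot/spare/caseback/loupe diff',abs(c-d)[200:226,210:236].mean(),abs(c-d)[240:265,185:215].mean(),abs(c-d)[228:246,232:255].mean(),abs(c-d)[178:196,236:252].mean())
E
```

```text
11.45 [563.70787256 -43.08210566 143.98380135] [-9.00022180e+01  1.20970933e-03 -8.11546923e+01] 27.208440252033576 [ 0.27397189  0.01121621 -2.16568777] [-0.00132835  0.00641252 -0.02048245]
[127 101  84  91  92  92  92  91  91  92  92  88  66  21  20  21  19  20
  20  21  20  19  19  21  17  20  18  18  17  19  18] [18 17 17 16 17 17 16 16 17 16 16 16 16 17 16 14 17 17 15 15 17 15 17 17
 15 18 16 18 16 15 16 16 17 17 16 15 41 77 87 88 87 87]
[88 87 88 89 89 89 89 89 89 90 89 86 63 20 18 21 19 17 19 18 18 18 18 17
 18 18 17 17 18 17 16] [15 16 17 17 17 16 16 18 16 17 16 16 18 16 16 16 15 17 17 17 16 15 18 16
 16 15 17 17 17 16 17 17 15 17 15 14 40 74 81 82 81 82]
[88 89 87 88 89 89 89 90 89 88 89 86 64 21 19 19 19 20 18 17 17 18 17 18
 18 15 17 16 17 18 15] [15 17 17 16 16 15 16 17 18 16 16 17 18 16 14 17 15 17 17 14 16 16 16 16
 14 16 16 16 14 16 17 15 16 16 17 13 40 74 83 82 83 83]
foot/spare/caseback/loupe diff 2.6642011834319526 4.413333333333333 2.707729468599034 3.107638888888889
```

```bash
python3 - <<'E'
from wf import *
c,d=[cv2.imread('pics/%s.png'%n,0) for n in('side0','s14')]
def sh(r,q): 
    a,b=[np.float32(i[r[0]:r[1],q[0]:q[1]]) for i in(c,d)];return np.round(cv2.phaseCorrelate(a,b,cv2.createHanningWindow(a.shape[::-1],cv2.CV_32F))[0],2)
print('spare',sh((238,266),(183,217)),'case',sh((226,248),(230,257)),'loupe',sh((176,200),(232,256)),'yellow',sh((184,228),(298,324)))
print(readout.sense()['tool_pos']);r.hand_in()
E
```

```text
spare [0.09 0.03] case [ 0.74 -0.15] loupe [ 0.03 -0.14] yellow [0.5  0.38]
[563.70787256 -43.08210566 143.98380135]
the job is handed in; nothing more can be done
```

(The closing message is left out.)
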